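# Tip the bright nuts into their catch bin

## Robot

A 6-joint arm with a two-finger parallel gripper is mounted at the origin on the work surface; the furniture and walls round the work are solid. World frame = base frame: x ahead of the robot, y to its left, z up, the work surface at z = 0. Lengths are in m, angles in rad, forces in N, time in s.
With the tool pointing down it reaches from about 0.375 to 0.9 m from the base axis. Payload 3.1 kg.
Tool frame: the origin (TCP) lies midway between the tips of the shut fingers; the grasp point (between the pads) lies 19 mm behind it; z points along the fingers, y is the direction in which the jaws open and shut (so a half turn about z gives the same grasp; the last joint's range is limited). The gripper opens to 85 mm and grips with 20 to 120 N. Pads are 22 mm wide; open, the fingers measure 114 mm over their backs; the gripper's body (76 mm by 85 mm) begins 54 mm behind the grasp point. The pads swing forward as they close: fully open they stand 13 mm farther back than shut.
Start: joints at [-1.331, 0.527, 1.433, -0, 1.181, -0.178], TCP at [0.254, -0.571, 0.231] pointing down, gripper open.
Joint ranges: [-3.08, 3.08], [-0.75, 2.2], [0.22, 2.44], [-1.43, 4.57], [0, 2.65], [-2.85, 2.85]. Speed limits (rad/s): [2.79, 2.79, 3.14, 3.14, 3.14, 3.14].

## Interface

Orientations are given as a unit quaternion [x, y, z, w].
In Python, from station import manip gives the robot as it stands.
- The arm moves only by the tool servo_tool, never from a script. Its argument "motion" is a list of rows, each a list of 7 numbers: the shift along the tool's x, y, z in mm, then the turn, a rotation vector about the tool's x, y, z in rad, then the opening, from -1 (shut) to 1 (fully open), so that 0 is half open. In form: [[x, y, z, rx, ry, rz, hand], ...]. A call has 1 to 12 rows; each row shifts and turns the pose as measured when the row begins, along the tool's axes as they then stand; what a row does not reach is not made up. A row lasts 1/12 s, in which the tool goes at most 41.7 mm and 7.16 degrees, less where a joint would pass 70% of its speed; a pose out of reach is approached as far as the arm can. A call with a gripper value outside its range is refused whole. The fingers move at their own pace and stop on an object; "grip_force" is the grip in N (left out, the last holds). Time passes only in rows, so rows that do not move let the fingers close. It gives the time, the measured TCP pose, the force and the opening at its end, in the units of the state.
- manip.sense(): the state, without advancing time (a new reading comes with each control period).
- manip.snapshot(name): name is "side" or "top"; returns a dict with "frame" (400x640x3 uint8, red, green, blue), "mtx" (3x3 intrinsics, pixels), "world_from_camera" (4x4, takes a point from camera to world coordinates). Camera axes: x right, y up, looking along -z (the intrinsics and any distortion apply to the point x, -y, -z); pixel columns grow to the right and rows downward; lengths in m; the calibration is good to about 2 mm. A picture is of the moment at which its call begins. There is no depth.
- manip.sign_off(): hands the job in, once; it reports no verdict.
The state is a dict: "t": time; "q": joint angles; "qd": joint speeds; "tau": joint torques, N m; "tcp_pos": TCP position; "tool_rot": TCP orientation; "force": force on the tool from outside, world axes, zero at the start; "ft_torque": the same for the moment, N m; "finger_gap": opening from 0.0 (shut) to 1.0 (fully open).
Only numpy, scipy, OpenCV 4.12 (cv2) and the standard library are available. Lean on these libraries where they do the work, as an engineer would, in place of code of your own. Each camera call takes 0.05 s, during which the arm holds its last target.

## Task

Two tip-tray stations stand on the bench: one blue tray holds two bright steel nuts, the other two rusty brown nuts. Lift the red handle of the tray with the bright nuts until both nuts have slid out into the bin in front of it, then lower the tray gently all the way back down onto its rests and let go. Leave the tray with the rusty nuts alone.

Things in the scene. Friction and masses are not known exactly. Their poses are not given: they have to be found in the camera images.
- bright_stand: The fixed stand of the tip-tray station that holds the bright nuts: dark base plate 300 x 142 mm, grey open catch bin, blue tray hinged above it. Origin on the bench right below the hinge axis; x points from the red handle over the hinge to the bin, y runs along the hinge, z up. The hinge axis is 75 mm above the bench. The bin is the space x = -20 to +131 mm, y = -67 to +67 mm, floor 6 mm above the bench, side walls 60 mm high, far wall 86 mm high, near wall 52 mm high.
- bright_tray (a joint): Angle (rad) of the blue tray that holds the bright nuts: 0 = level, down on its rests; it grows as the handle end is lifted; the stop is at 1.2. The tray is 145 mm long, 124 mm wide, walls 27 mm high, open at the hinge end, 0.35 kg; it hinges freely with a little damping and falls shut when let go. The nuts begin to slide at somewhere between 0.4 and 0.9 rad, depending on friction.
- bright_handle (a point): Centre of the round red grip bar (14 mm diameter, 80 mm long, parallel to the hinge) of the bright nuts' tray. With the tray down it is 190 mm from the hinge axis on the -x side of the stand and 30 mm above the axis (105 mm above the bench); it moves on a circle of radius 192 mm about the hinge axis. Free space of 42 mm between the bar and the tray's rear wall, whose top is 3 mm below the bar's centre. Its axes turn with the tray (y along the bar).
- bright_nut_1_center (a point): Centre of one bright steel hexagon nut, 30 x 34 x 16 mm, about 50 g, lying loose in the blue tray.
- bright_nut_2_center (a point): Centre of the other bright steel hexagon nut, same size.
- rusty_tray (a joint): Angle (rad) of the tray of the other, identical station, which holds two rusty brown nuts (24 x 27 x 13 mm); 0 = level. Leave it alone.
Mind the look-alikes: they are no part of the job. What is shaped like the part that bears bright_nut_1_center but turquoise or yellow is not meant.

How it is judged:
On the way:
1. with the bright nuts' tray tilted, both bright nuts have slid into the bin (value of joint bright_tray above 0.25 rad and x of bright_nut_1_center in the frame of bright_stand between -0.02 and 0.132 m and y of bright_nut_1_center in the frame of bright_stand between -0.068 and 0.068 m and z of bright_nut_1_center in the frame of bright_stand between 0 and 0.06 m and x of bright_nut_2_center in the frame of bright_stand between -0.02 and 0.132 m and y of bright_nut_2_center in the frame of bright_stand between -0.068 and 0.068 m and z of bright_nut_2_center in the frame of bright_stand between 0 and 0.06 m), for 0.1 s.
At the end, for the whole second after the job is handed in: Both bright nuts lie in the catch bin of their own station (centres within its walls and under 60 mm above the bench), the bright nuts' tray is back down on its rests (within 0.04 rad of level) and the rusty nuts' tray is level too (x of bright_nut_1_center in the frame of bright_stand between -0.02 and 0.132 m and y of bright_nut_1_center in the frame of bright_stand between -0.068 and 0.068 m and z of bright_nut_1_center in the frame of bright_stand between 0 and 0.06 m and x of bright_nut_2_center in the frame of bright_stand between -0.02 and 0.132 m and y of bright_nut_2_center in the frame of bright_stand between -0.068 and 0.068 m and z of bright_nut_2_center in the frame of bright_stand between 0 and 0.06 m and value of joint each of bright_tray, rusty_tray below 0.04 rad); the robot touches nothing.
It fails at once if the bright nuts' tray is dropped or slammed (it swings down faster than 2.5 rad/s, about 0.5 m/s at the handle) (velocity of joint bright_tray below -2.5 rad/s).
It fails at once if the rusty nuts' tray is lifted (more than 0.1 rad) (value of joint rusty_tray above 0.1 rad).
It also fails if it takes over 38 s, if anything falls off the work surface, if the arm or the gripper's body presses on something with over 40 N, if the wrist force passes 120 N, or if a joint passes its speed limit or range.

## Working session

There is one attempt and no reset: what is moved stays moved. The work goes in short steps, Python scripts to look and compute and a tool call to move; the robot and the scene stay as the last step left them, time stands still between calls to the robot, and variables do not carry over. Pictures are saved under pics/ and viewed, and the job is handed in when it is done.

Besides the shell and the picture viewer there is one more tool, called after "Call:" by a JSON object that holds its "fn" and its "kwargs". servo_tool: Moves the arm, as the interface text tells. Its arguments: {"type":"object","properties":{"motion":{"type":"array"},"grip_force":{"type":"number"}},"required":["motion"]}

```bash
mkdir -p pics; ls; cat > h.py <<'E'
from station import manip
import numpy as np, cv2
def snap(n,f):
    s=manip.snapshot(n); cv2.imwrite('pics/'+f,s['frame'][:,:,::-1]); np.savez('pics/'+f[:-4]+'.npz',**s); return s
def ray(s,u,v):
    K=np.array(s['mtx']);T=np.array(s['world_from_camera'])
    d=np.linalg.inv(K)@[u,v,1]; d=T[:3,:3]@(d*[1,-1,-1]); return T[:3,3],d/np.linalg.norm(d)
def onplane(s,u,v,z):
    o,d=ray(s,u,v); return o+d*(z-o[2])/d[2]
def proj(s,p):
    K=np.array(s['mtx']);T=np.linalg.inv(np.array(s['world_from_camera']))
    c=T[:3,:3]@p+T[:3,3]; c=K@(c*[1,-1,-1]); return c[:2]/c[2]
E
python3 - <<'E'
from h import *
for n in('top','side'):
    s=snap(n,n+'0.png'); print({k:v for k,v in s.items() if k!='frame'})
print(manip.sense())
E
```

```text
pics
{'mtx': array([[454.40580949,   0.        , 314.15767566],
       [  0.        , 454.40580949, 194.84947665],
       [  0.        ,   0.        ,   1.        ]]), 'world_from_camera': array([[ 0.00978598,  0.99893114, -0.04517524,  0.51532626],
       [-0.99989329,  0.00928536, -0.01127831, -0.16778238],
       [-0.01084679,  0.04528079,  0.99891541,  0.93673982],
       [ 0.        ,  0.        ,  0.        ,  1.        ]])}
{'mtx': array([[472.00715113,   0.        , 310.70807728],
       [  0.        , 472.00715113, 198.02052043],
       [  0.        ,   0.        ,   1.        ]]), 'world_from_camera': array([[ 5.94218812e-01, -3.95682900e-01,  7.00242134e-01,
         1.18871587e+00],
       [ 8.04302957e-01,  2.93271121e-01, -5.16806349e-01,
        -6.45636553e-01],
       [-8.69360806e-04,  8.70302874e-01,  4.92516144e-01,
         5.35885930e-01],
       [ 0.00000000e+00,  0.00000000e+00,  0.00000000e+00,
         1.00000000e+00]])}
{'t': 0.1, 'q': array([-1.33151552e+00,  5.28374409e-01,  1.43379111e+00, -7.71618129e-06,
        1.18139311e+00, -1.78487790e-01]), 'qd': array([-0.00036696, -0.00195909, -0.00080885, -0.0016987 ,  0.00077899,
        0.00121055]), 'tau': array([ 4.13123803e-05, -4.43304133e+01, -1.78586251e+01, -2.84118660e-04,
        3.86785759e-03, -1.05064416e-06]), 'tcp_pos': array([ 0.25345157, -0.57059177,  0.23042534]), 'tool_rot': array([ 9.78262108e-01,  2.07369915e-01, -3.34408815e-05, -9.82422600e-04]), 'force': array([ 0.34451136, -0.80167596, -0.12583758]), 'ft_torque': array([0.00802323, 0.04731621, 0.01459422]), 'finger_gap': 0.997658019369393}
```

View pics/top0.png

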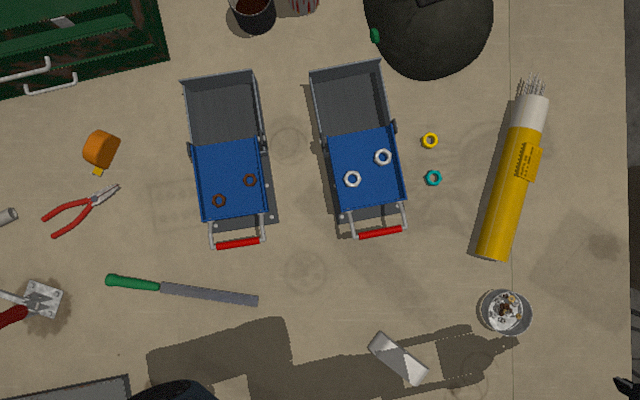

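View pics/side0.png

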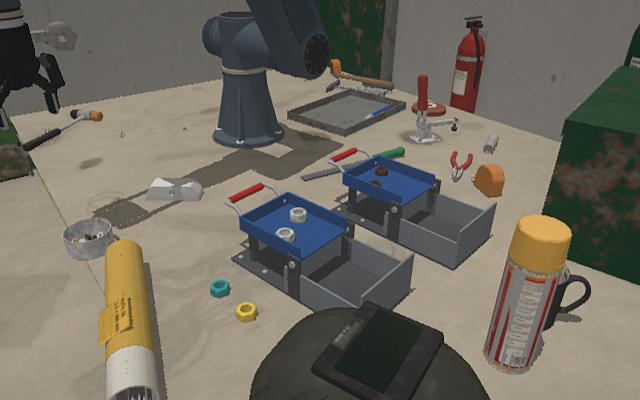

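Candidates in the top view: the right-hand tray at (365,170) has silvery nuts at (383,157) and (352,179). The left-hand tray at (230,180) has brown nuts at (219,201) and (250,180). The loose yellow nut (429,141) and turquoise nut (433,178) are decoys. The right-hand tray fits the description, so I'll check it in a crop and measure its handle.

```bash
python3 - <<'E'
from h import *
S={n:dict(np.load(f'pics/{n}0.npz')) for n in('top','side')}
c=S['top']['frame'][50:260,170:450,::-1]; cv2.imwrite('pics/crop0.png',cv2.resize(c,None,fx=2.7,fy=2.7,interpolation=cv2.INTER_CUBIC))
for n in S:
    h=cv2.cvtColor(S[n]['frame'],cv2.COLOR_RGB2HSV)
    m=(((h[...,0]<6)|(h[...,0]>174))&(h[...,1]>180)&(h[...,2]>90)).astype(np.uint8)
    k,l,st,ce=cv2.connectedComponentsWithStats(m)
    for i in range(1,k):
        if st[i,4]>60:
            ys,xs=np.where(l==i); r=cv2.minAreaRect(np.c_[xs,ys].astype(np.float32)); print(n,st[i],ce[i].round(1),r)
            if n=='top':
                b=cv2.boxPoints(r); print([onplane(S[n],*p,.105).round(4) for p in b], onplane(S[n],*ce[i],.108).round(4))
    h2=((h[...,0]>100)&(h[...,0]<125)&(h[...,1]>150)&(h[...,2]>60)).astype(np.uint8)
    cs,_=cv2.findContours(h2,0,2)
    for q in cs:
        if cv2.contourArea(q)>500: print(n,'blue',cv2.minAreaRect(q))
E
```

```text
top [ 42 198  49  24 250] [ 64.2 208. ] ((65.29077911376953, 207.38455200195312), (7.816473484039307, 51.99071502685547), 66.29735565185547)
[array([0.5125, 0.3461, 0.105 ]), array([0.5518, 0.2592, 0.105 ]), array([0.5387, 0.253 , 0.105 ]), array([0.4994, 0.3398, 0.105 ])] [0.5245 0.2999 0.108 ]
top [ 51 202  42  36 258] [ 73.3 221.6] ((73.15234375, 221.555908203125), (8.212730407714844, 52.497066497802734), 49.89908981323242)
[array([0.474 , 0.3252, 0.105 ]), array([0.5368, 0.2531, 0.105 ]), array([0.5254, 0.2429, 0.105 ]), array([0.4626, 0.315 , 0.105 ])] [0.4997 0.2822 0.108 ]
top [358 225  44  15 298] [379.5 231.8] ((379.6414794921875, 231.7547149658203), (7.002964973449707, 43.36923599243164), 79.3803482055664)
[array([ 0.4853, -0.2384,  0.105 ]), array([ 0.5006, -0.316 ,  0.105 ]), array([ 0.4881, -0.3184,  0.105 ]), array([ 0.4728, -0.2409,  0.105 ])] [ 0.4867 -0.2777  0.108 ]
top [216 237  43  13 297] [237.2 243. ] ((237.1571044921875, 243.03680419921875), (6.89104700088501, 43.02410125732422), 81.38435363769531)
[array([0.4634, 0.0213, 0.105 ]), array([ 0.476 , -0.0564,  0.1
[... 267 characters left out ...]
19400024414062, 67.45777130126953), 79.04593658447266)
side [332 148  25  13 103] [344.5 154. ] ((344.1712341308594, 154.37672424316406), (4.800114154815674, 25.159217834472656), 65.55604553222656)
side [230 183  34  19 145] [247.4 191.2] ((246.5438690185547, 192.09510803222656), (5.657285690307617, 34.99135971069336), 65.224853515625)
side [543 280  13  35  62] [549.1 296.5] ((548.9715576171875, 296.9911193847656), (1.8493049144744873, 36.031620025634766), 17.354022979736328)
side blue ((302.6341552734375, 226.70730590820312), (70.2781982421875, 52.47438430786133), 38.65980529785156)
side blue ((393.3452453613281, 185.385009765625), (72.76508331298828, 28.01508903503418), 20.67442512512207)
```

View pics/crop0.png

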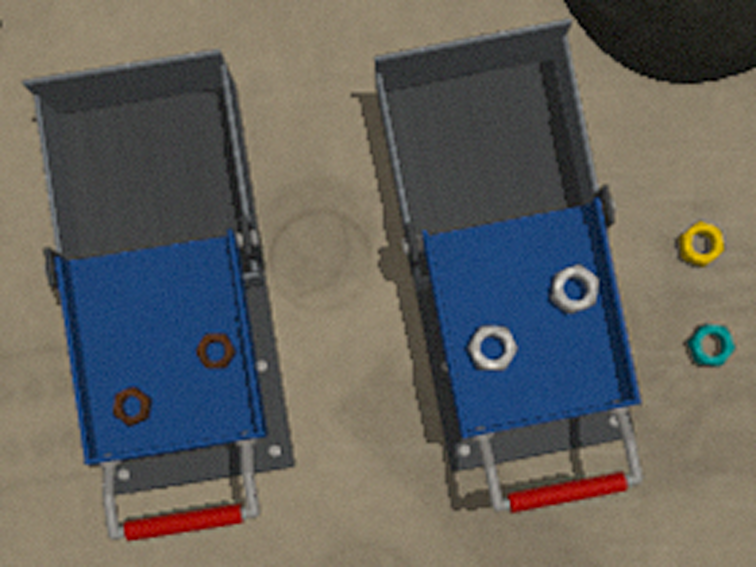

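The crop confirms it: the right-hand tray has the bright steel nuts and the left-hand tray the brown ones. Next I'll cross-check the handle in both views and work out the approach.

```bash
cat >> h.py <<'E'
from scipy.spatial.transform import Rotation as R
YAW=0.195
xs=np.array([np.cos(YAW),np.sin(YAW),0]);ys=np.array([-np.sin(YAW),np.cos(YAW),0]);zs=np.array([0,0,1.])
H=np.array([.4865,-.2775,.105])
R0=np.c_[ys,xs,-zs]
def tool(lean): return R0@R.from_rotvec([lean,0,0]).as_matrix()   # + = turns as the tray lifts
def handle(th):
    c=H+.19*xs-.03*zs; a=th+np.arctan2(30,190); r=np.hypot(.19,.03)
    return c-r*np.cos(a)*xs+r*np.sin(a)*zs
def rel(p,Rm,p2,R2):
    return (Rm.T@(p2-p)*1000).round(1), R.from_matrix(Rm.T@R2).as_rotvec().round(3)
def cur():
    s=manip.sense(); return s['tcp_pos'],R.from_quat(s['tool_rot']).as_matrix(),s
E
python3 - <<'E'
from h import *
S={n:dict(np.load(f'pics/{n}0.npz')) for n in('top','side')}
o1,d1=ray(S['top'],379.5,231.8);o2,d2=ray(S['side'],247.0,191.6)
A=np.c_[d1,-d2];t=np.linalg.lstsq(A,o2-o1,rcond=None)[0];print('tri',o1+t[0]*d1,o2+t[1]*d2, 'proj',proj(S['side'],H),proj(S['top'],H))
p,Rm,s=cur()
L=-.35;R2=tool(L);g=H+.019*R2[:,2];hov=g-.1*R2[:,2]
print(p,hov,g,rel(p,Rm,hov,R2), rel(p,Rm,hov,R0), hov-p)
E
```

```text
tri [ 0.48669051 -0.2779214   0.10679851] [ 0.48695197 -0.27749888  0.10673341] proj [246.94188632 192.31049481] [379.13710333 231.86696152]
[ 0.25345157 -0.57059177  0.23042534] [ 0.45925167 -0.28288181  0.18108919] [ 0.49289158 -0.2762376   0.08715192] (array([ 304.8, -179.4,   49.8]), array([-0.297,  0.234, -1.334])) (array([ 304.8, -179.4,   49.8]), array([-1.000e-03, -2.000e-03, -1.348e+00])) [ 0.2058001   0.28770995 -0.04933615]
```

Both views agree: triangulating gives the handle at (0.487, -0.278, 0.107), where 0.105 m height is expected. I'll translate first, then turn.

Call:
{"fn": "servo_tool", "kwargs": {"motion": [[25,-15,0,0,0,0,0],[25,-15,0,0,0,0,0],[25,-15,0,0,0,0,0],[25,-15,0,0,0,0,0],[25,-15,0,0,0,0,0],[25,-15,0,0,0,0,0],[25,-15,0,0,0,0,0],[25,-15,0,0,0,0,0],[25,-15,0,0,0,0,0],[25,-15,0,0,0,0,0],[25,-15,0,0,0,0,0],[25,-15,0,0,0,0,0]], "grip_force": 40}}

```text
t: 1.1
tcp_pos: [0.4578, -0.2765, 0.2247]
tool_rot: [0.98, 0.201, -0.003, -0.004]
force: [1.4, 0.4, -0.3]
finger_gap: 0.5
```

Call:
{"fn": "servo_tool", "kwargs": {"motion": [[0,0,0,0,0,-0.112,0],[0,0,0,0,0,-0.112,0],[0,0,0,0,0,-0.112,0],[0,0,0,0,0,-0.112,0],[0,0,0,0,0,-0.112,0],[0,0,0,0,0,-0.112,0],[0,0,0,0,0,-0.112,0],[0,0,0,0,0,-0.112,0],[0,0,0,0,0,-0.112,0],[0,0,0,0,0,-0.112,0],[0,0,0,0,0,-0.112,0],[0,0,0,0,0,-0.112,0]]}}

```text
t: 2.1
tcp_pos: [0.4585, -0.2647, 0.2199]
tool_rot: [0.611, 0.791, 0.002, -0.012]
force: [-0.6, -0.0, 0.1]
finger_gap: 0.5
```

Call:
{"fn": "servo_tool", "kwargs": {"motion": [[0,0,0,-0.09,0,0,0],[0,0,0,-0.09,0,0,0],[0,0,0,-0.09,0,0,0],[0,0,0,-0.09,0,0,0],[0,0,0,0,0,0,0]]}}

```text
t: 2.52
tcp_pos: [0.4602, -0.2635, 0.2189]
tool_rot: [0.6, 0.78, 0.15, 0.103]
force: [0.3, 0.0, -0.3]
finger_gap: 0.499
```

```bash
python3 - <<'E'
from h import *
p,Rm,s=cur()
R2=tool(-.35);g=H+.019*R2[:,2];hov=g-.1*R2[:,2]
print(s['t'],p,s['q'].round(2),s['force'].round(1),s['finger_gap'],rel(p,Rm,hov,R2),rel(p,Rm,g,R2))
snap('side','side1.png')
E
```

```text
2.5167 [ 0.46018393 -0.26345678  0.21894735] [-0.93  0.36  1.86  0.46  0.86 -1.49] [ 0.3  0.  -0.3] 0.4993486528463636 (array([-19.3, -18.9,  32.9]), array([ 0.014, -0.042,  0.057])) (array([-23.4, -20.4, 132.8]), array([ 0.014, -0.042,  0.057]))
```

View pics/side1.png

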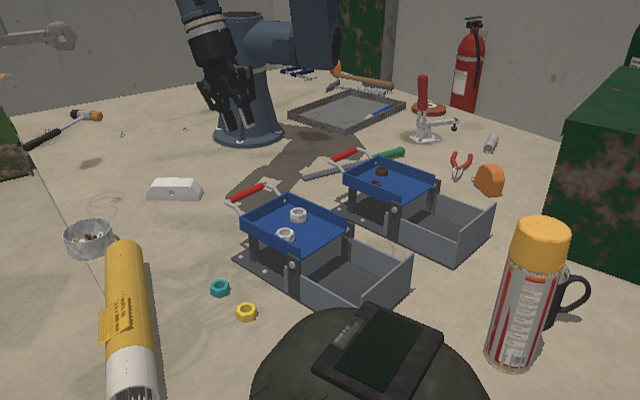

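The side view shows the gripper above and behind the handle, fingertips near (240,125), and nothing disturbed. I'll correct to the hover pose.

Call:
{"fn": "servo_tool", "kwargs": {"motion": [[-10,-10,16,0.007,-0.02,0.03,0],[-10,-9,16,0.007,-0.02,0.03,0],[0,0,0,0,0,0,0]]}}

```text
t: 2.82
tcp_pos: [0.4606, -0.2865, 0.1831]
tool_rot: [0.627, 0.76, 0.131, 0.11]
force: [-0.4, 0.6, 0.8]
finger_gap: 0.499
```

```bash
python3 - <<'E'
from h import *
p,Rm,s=cur()
R2=tool(-.35);g=H+.019*R2[:,2]
print(s['t'],p,s['q'].round(2),rel(p,Rm,g,R2))
E
```

```text
2.8167 [ 0.46064607 -0.28650136  0.18308796] [-0.94  0.43  1.87  0.47  0.74 -1.46] (array([  4.2,  -0.7, 101.6]), array([-0.006,  0.004, -0.004]))
```

Call:
{"fn": "servo_tool", "kwargs": {"motion": [[0.5,0,15,0,0,0,0],[0.5,0,15,0,0,0,0],[0.5,0,15,0,0,0,0],[0.5,0,15,0,0,0,0],[0.5,0,15,0,0,0,0],[0.5,0,12,0,0,0,0],[0,0,8,0,0,0,0],[0,0,5,0,0,0,0],[0,0,0,0,0,0,0]]}}

```text
t: 3.57
tcp_pos: [0.5044, -0.2759, 0.0899]
tool_rot: [0.621, 0.765, 0.131, 0.111]
force: [0.4, -0.8, 0.5]
finger_gap: 0.498
```

```bash
python3 - <<'E'
from h import *
p,Rm,s=cur()
R2=tool(-.35);g=H+.019*R2[:,2]
print(s['t'],p,s['q'].round(2),s['force'].round(1),rel(p,Rm,g,R2))
f=snap('side','side2.png')['frame'];cv2.imwrite('pics/side2c.png',cv2.resize(f[100:320,150:420,::-1],None,fx=2.7,fy=2.7))
E
```

```text
3.5667 [ 0.50444525 -0.27586557  0.08988218] [-0.85  0.63  1.87  0.6   0.54 -1.56] [ 0.4 -0.8  0.5] (array([  2. , -11.6,  -1.3]), array([-0.005,  0.003,  0.013]))
```

View pics/side2c.png

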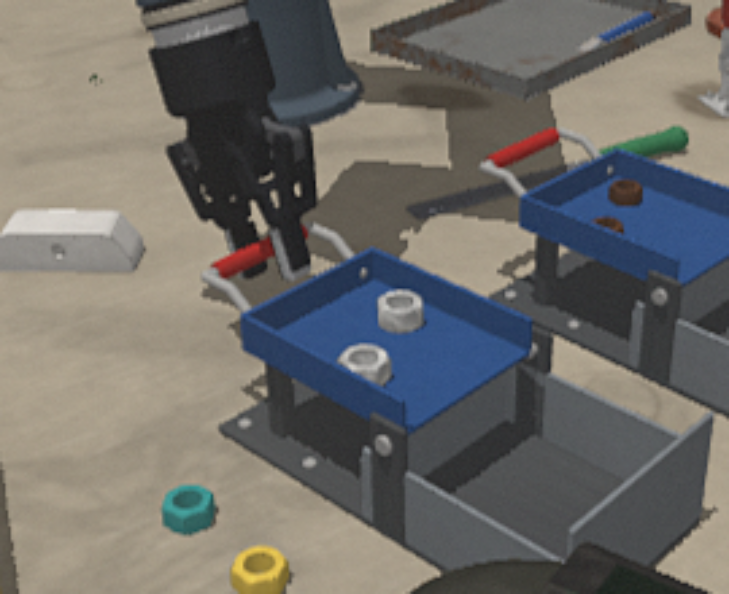

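The fingers straddle the red bar, one on each side, but the arm drifted 11.6 mm along tool y. I'll centre it and then close.

Call:
{"fn": "servo_tool", "kwargs": {"motion": [[0,-6,0,0,0,0,0],[0,-6,0,0,0,0,0],[0,0,0,0,0,0,0]]}}

```text
t: 3.87
tcp_pos: [0.493, -0.2791, 0.0875]
tool_rot: [0.62, 0.765, 0.13, 0.113]
force: [-0.1, -0.5, -0.7]
finger_gap: 0.5
```

```bash
python3 - <<'E'
from h import *
p,Rm,s=cur()
R2=tool(-.35);g=H+.019*R2[:,2]
print(s['t'],p,s['force'].round(1),rel(p,Rm,g,R2))
E
```

```text
3.8667 [ 0.49304418 -0.27908798  0.08751782] [-0.1 -0.5 -0.7] (array([2.8, 0.3, 0.5]), array([-0.004,  0.006,  0.015]))
```

Call:
{"fn": "servo_tool", "kwargs": {"motion": [[0,0,0,0,0,0,-1],[0,0,0,0,0,0,-1],[0,0,0,0,0,0,-1],[0,0,0,0,0,0,-1],[0,0,0,0,0,0,-1],[0,0,0,0,0,0,-1],[0,0,0,0,0,0,-1],[0,0,0,0,0,0,-1]], "grip_force": 40}}

```text
t: 4.53
tcp_pos: [0.4939, -0.2795, 0.0892]
tool_rot: [0.621, 0.764, 0.132, 0.114]
force: [0.6, 0.7, -1.3]
finger_gap: 0.147
```

```bash
python3 - <<'E'
from h import *
p,Rm,s=cur()
R2=tool(-.35);g=H+.019*R2[:,2]
print(s['t'],p,s['force'].round(1),s['ft_torque'].round(2),s['finger_gap'],rel(p,Rm,g,R2))
# rows for a lift step in tool frame, theta step .05, tool turning with ratio 1
dt=.07
for k in(1.0,.8):
  for th in np.arange(0,1.1,.14):
    a,b=tool(-.35+k*th),tool(-.35+k*(th+dt))
    print(k,round(th,2),rel(handle(th)+.019*a[:,2],a,handle(th+dt)+.019*b[:,2],b))
E
```

```text
4.5333 [ 0.49391502 -0.27950834  0.0892216 ] [ 0.6  0.7 -1.3] [-0.03  0.14  0.08] 0.14707330773921254 (array([ 3.4, -1. ,  1.8]), array([0.   , 0.006, 0.011]))
1.0 0.0 (array([ -0. ,   5.6, -11.6]), array([ 0.07,  0.  , -0.  ]))
1.0 0.14 (array([ -0. ,   5.6, -11.6]), array([ 0.07, -0.  , -0.  ]))
1.0 0.28 (array([  0. ,   5.6, -11.6]), array([ 0.07,  0.  , -0.  ]))
1.0 0.42 (array([ -0. ,   5.6, -11.6]), array([ 0.07, -0.  , -0.  ]))
1.0 0.56 (array([  0. ,   5.6, -11.6]), array([0.07, 0.  , 0.  ]))
1.0 0.7 (array([ -0. ,   5.6, -11.6]), array([0.07, 0.  , 0.  ]))
1.0 0.84 (array([  0. ,   5.6, -11.6]), array([0.07, 0.  , 0.  ]))
1.0 0.98 (array([ -0. ,   5.6, -11.6]), array([0.07, 0.  , 0.  ]))
0.8 0.0 (array([  0. ,   5.9, -11.6]), array([ 0.056,  0.   , -0.   ]))
0.8 0.14 (array([ -0. ,   6.2, -11.4]), array([ 0.056, -0.   , -0.   ]))
0.8 0.28 (array([  0. ,   6.5, -11.2]), array([ 0.056, -0.   , -0.   ]))
0.8 0.42 (array([  0. ,   6.8, -10.9]), array([ 0.056,  0.   , -0.   ]))
0.8 0.56 (array([  0. ,   7.1, -10.7]), array([ 0.056, -0.   ,  0.   ]))
0.8 0.7 (array([ -0. ,   7.4, -10.5]), array([0.056, 0.   , 0.   ]))
0.8 0.84 (array([  0. ,   7.7, -10.2]), array([0.056, 0.   , 0.   ]))
0.8 0.98 (array([ -0.,   8., -10.]), array([0.056, 0.   , 0.   ]))
```

The opening stopped at 12.5 mm on the 14 mm bar, so it's held. The lift is a constant step in the tool frame; I'll start with a short stretch and check.

Call:
{"fn": "servo_tool", "kwargs": {"motion": [[0,5.6,-11.6,0.07,0,0,-1],[0,5.6,-11.6,0.07,0,0,-1],[0,5.6,-11.6,0.07,0,0,-1],[0,5.6,-11.6,0.07,0,0,-1],[0,0,0,0,0,0,-1]]}}

```text
t: 4.95
tcp_pos: [0.5044, -0.2773, 0.1387]
tool_rot: [0.634, 0.773, 0.025, 0.025]
force: [-3.3, -1.7, -0.2]
finger_gap: 0.146
```

```bash
cat >> h.py <<'E'
def stat(off=-.35):
    p,Rm,s=cur(); gp=p-.019*Rm[:,2]
    c=H+.19*xs-.03*zs; d=gp-c; th=np.arctan2(d@zs,-(d@xs))-np.arctan2(30,190)
    lean=np.arctan2(-(Rm[:,2]@xs),-Rm[:,2][2])
    print('t',s['t'],'th',th.round(3),'r',np.hypot(d@xs,d@zs).round(4),'y',(d@ys).round(4),'lean',lean.round(3),'q',s['q'].round(2),'F',s['force'].round(1),'T',s['ft_torque'].round(2),'gap',round(s['finger_gap'],3))
    return th,lean
def to(th,lean):
    p,Rm,s=cur(); R2=tool(lean); print('rel',rel(p,Rm,handle(th)+.019*R2[:,2],R2))
E
python3 - <<'E'
from h import *
th,l=stat(); to(th,th-.35)
E
```

```text
t 4.95 th 0.287 r 0.1924 y -0.0031 lean -0.069 q [-0.72  0.57  1.69  0.07  0.84 -0.96] F [-3.3 -1.7 -0.2] T [-0.42  0.55  0.19] gap 0.146
rel (array([ 3.3, -0.1, -0. ]), array([0.007, 0.006, 0.002]))
```

Call:
{"fn": "servo_tool", "kwargs": {"motion": [[0,5.6,-11.6,0.07,0,0,-1],[0,5.6,-11.6,0.07,0,0,-1],[0,5.6,-11.6,0.07,0,0,-1],[0,5.6,-11.6,0.07,0,0,-1],[0,0,0,0,0,0,-1]]}}

```text
t: 5.37
tcp_pos: [0.528, -0.2722, 0.1843]
tool_rot: [0.631, 0.768, -0.087, -0.067]
force: [-4.5, -2.9, 0.7]
finger_gap: 0.15
```

```bash
python3 - <<'E'
from h import *
th,l=stat(); to(th,th-.35)
E
```

```text
t 5.3667 th 0.569 r 0.1927 y -0.0027 lean 0.219 q [-0.58  0.61  1.43 -0.17  1.25 -0.71] F [-4.5 -2.9  0.7] T [-0.32  0.5   0.04] gap 0.15
rel (array([2.9, 0.3, 0.1]), array([-0.   ,  0.007, -0.001]))
```

Call:
{"fn": "servo_tool", "kwargs": {"motion": [[0,5.6,-11.6,0.07,0,0,-1],[0,5.6,-11.6,0.07,0,0,-1],[0,5.6,-11.6,0.07,0,0,-1],[0,5.6,-11.6,0.07,0,0,-1],[0,5.6,-11.6,0.07,0,0,-1],[0,5.6,-11.6,0.07,0,0,-1],[0,0,0,0,0,0,-1]]}}

```text
t: 5.95
tcp_pos: [0.5799, -0.2612, 0.2338]
tool_rot: [0.601, 0.732, -0.248, -0.206]
force: [-3.6, 0.1, 3.9]
finger_gap: 0.15
```

```bash
python3 - <<'E'
from h import *
th,l=stat(); to(th,th-.35)
snap('side','side3.png');snap('top','top3.png')
E
```

```text
t 5.95 th 0.966 r 0.1929 y -0.0022 lean 0.656 q [-0.43  0.82  0.99 -0.38  1.86 -0.64] F [-3.6  0.1  3.9] T [-0.1   0.42  0.05] gap 0.15
rel (array([2.1, 1.3, 0.2]), array([-0.04 , -0.003,  0.002]))
```

View pics/side3.png

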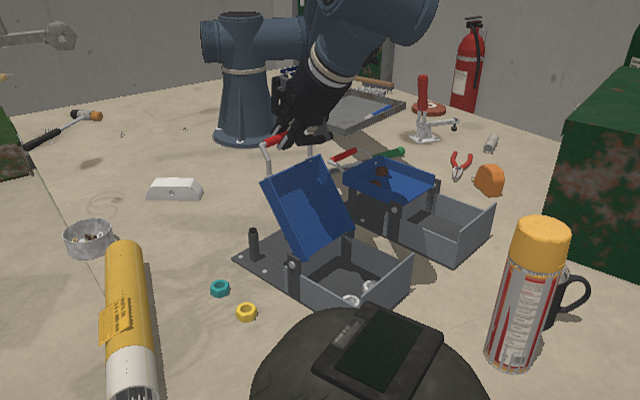

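View pics/top3.png

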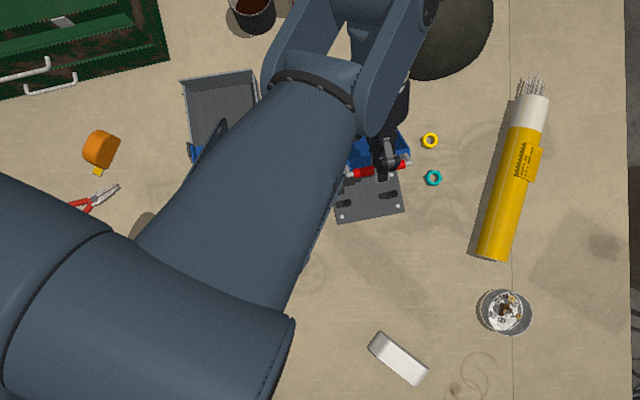

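```bash
python3 - <<'E'
from h import *
f=dict(np.load('pics/side3.npz'))['frame'];cv2.imwrite('pics/side3c.png',cv2.resize(f[140:340,230:430,::-1],None,fx=3,fy=3,interpolation=cv2.INTER_CUBIC))
E
```

```text
(no output)
```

View pics/side3c.png

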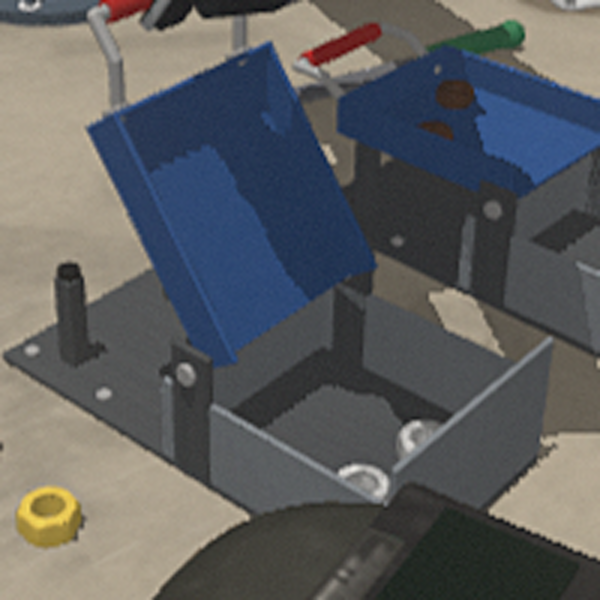

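Both bright nuts lie in the bin, at side px (350,302) and (370,286), and the tray is empty. Next I'll work out the lowering steps.

```bash
python3 - <<'E'
from h import *
a,b=tool(.6),tool(.53);print(rel(handle(.95)+.019*a[:,2],a,handle(.88)+.019*b[:,2],b))
E
```

```text
(array([-0. , -4.8, 11.9]), array([-0.07,  0.  ,  0.  ]))
```

Call:
{"fn": "servo_tool", "kwargs": {"motion": [[0,0,0,0,0,0,-1],[0,0,0,0,0,0,-1],[0,-4.8,12,-0.07,0,0,-1],[0,-4.8,12,-0.07,0,0,-1],[0,-4.8,12,-0.07,0,0,-1],[0,0,0,0,0,0,-1]]}}

```text
t: 6.55
tcp_pos: [0.5455, -0.2682, 0.2066]
tool_rot: [0.62, 0.756, -0.16, -0.138]
force: [1.2, -0.9, -4.8]
finger_gap: 0.146
```

```bash
python3 - <<'E'
from h import *
th,l=stat(); to(th,th-.35)
E
```

```text
t 6.55 th 0.726 r 0.1928 y -0.0024 lean 0.426 q [-0.51  0.7   1.24 -0.27  1.54 -0.66] F [ 1.2 -0.9 -4.8] T [ 0.   -0.58  0.01] gap 0.146
rel (array([2.3, 1.4, 0.2]), array([-0.05 , -0.008,  0.004]))
```

Call:
{"fn": "servo_tool", "kwargs": {"motion": [[0,-4,12,-0.08,0,0,-1],[0,-4.8,12,-0.075,0,0,-1],[0,-4.8,12,-0.07,0,0,-1],[0,-4.8,12,-0.07,0,0,-1],[0,0,0,0,0,0,-1]]}}

```text
t: 6.97
tcp_pos: [0.514, -0.2746, 0.1632]
tool_rot: [0.634, 0.771, -0.043, -0.042]
force: [2.9, 0.9, -4.1]
finger_gap: 0.147
```

```bash
python3 - <<'E'
from h import *
th,l=stat(); to(th,th-.35)
E
```

```text
t 6.9667 th 0.432 r 0.1926 y -0.0027 lean 0.12 q [-0.64  0.59  1.53 -0.09  1.11 -0.79] F [ 2.9  0.9 -4.1] T [ 0.02 -0.26  0.05] gap 0.147
rel (array([2.5, 1. , 0.1]), array([-0.037, -0.01 ,  0.001]))
```

Call:
{"fn": "servo_tool", "kwargs": {"motion": [[0,-4.5,12,-0.08,0,0,-1],[0,-4.8,12,-0.07,0,0,-1],[0,-4.8,12,-0.07,0,0,-1],[0,-4.8,12,-0.07,0,0,-1],[0,0,0,0,0,0,-1]]}}

```text
t: 7.38
tcp_pos: [0.4962, -0.2783, 0.1132]
tool_rot: [0.632, 0.77, 0.073, 0.051]
force: [2.6, 1.4, -2.7]
finger_gap: 0.144
```

```bash
python3 - <<'E'
from h import *
th,l=stat(); to(th,th-.35);to(0,-.35)
E
```

```text
t 7.3833 th 0.143 r 0.1926 y -0.0029 lean -0.178 q [-0.79  0.59  1.77  0.24  0.71 -1.16] F [ 2.6  1.4 -2.7] T [ 0.12 -0.14  0.02] gap 0.144
rel (array([2.6, 0.8, 0.2]), array([-0.029, -0.014, -0.001]))
rel (array([ 2.3, -7.4, 25.1]), array([-0.172, -0.014, -0.002]))
```

Call:
{"fn": "servo_tool", "kwargs": {"motion": [[0,-2.3,6,-0.045,0,0,-1],[0,-2.3,6,-0.045,0,0,-1],[0,-2,5,-0.04,0,0,-1],[0,0,0,0,0,0,-1]]}}

```text
t: 7.72
tcp_pos: [0.4932, -0.2788, 0.0917]
tool_rot: [0.625, 0.765, 0.125, 0.089]
force: [1.4, 0.9, -2.4]
finger_gap: 0.146
```

```bash
python3 - <<'E'
from h import *
th,l=stat(); to(th,th-.35);to(0,-.35)
E
```

```text
t 7.7167 th 0.025 r 0.1926 y -0.003 lean -0.308 q [-0.86  0.62  1.85  0.51  0.59 -1.48] F [ 1.4  0.9 -2.4] T [-0.1   0.32 -0.02] gap 0.146
rel (array([2.5, 0.5, 0.2]), array([-0.017, -0.022,  0.002]))
rel (array([ 2.4, -1.2,  4.4]), array([-0.042, -0.022,  0.002]))
```

Call:
{"fn": "servo_tool", "kwargs": {"motion": [[0,-0.5,2,-0.02,0,0,-1],[0,-0.5,1.5,-0.02,0,0,-1],[0,0,0.5,0,0,0,-1],[0,0,0,0,0,0,-1]]}}

```text
t: 8.05
tcp_pos: [0.4937, -0.2786, 0.0896]
tool_rot: [0.62, 0.765, 0.143, 0.099]
force: [-1.5, 0.6, -2.7]
finger_gap: 0.148
```

```bash
python3 - <<'E'
from h import *
th,l=stat(); to(th,th-.35);to(0,-.35)
E
```

```text
t 8.05 th 0.013 r 0.1924 y -0.003 lean -0.349 q [-0.88  0.63  1.87  0.61  0.59 -1.59] F [-1.5  0.6 -2.7] T [-0.15  0.59 -0.07] gap 0.148
rel (array([ 2.4, -0.1,  0.1]), array([ 0.012, -0.03 ,  0.008]))
rel (array([ 2.4, -1.1,  2.2]), array([-0.001, -0.03 ,  0.008]))
```

Call:
{"fn": "servo_tool", "kwargs": {"motion": [[0,0,1.5,0,0,0,-1],[0,0,1,0,0,0,-1],[0,0,0,0,0,0,-1]]}}

```text
t: 8.3
tcp_pos: [0.4936, -0.2785, 0.0896]
tool_rot: [0.618, 0.766, 0.143, 0.098]
force: [-0.9, 1.5, -3.0]
finger_gap: 0.147
```

```bash
python3 - <<'E'
from h import *
th,l=stat(); to(0,-.35)
E
```

```text
t 8.3 th 0.013 r 0.1924 y -0.003 lean -0.347 q [-0.88  0.63  1.87  0.6   0.59 -1.59] F [-0.9  1.5 -3. ] T [-0.13  0.53 -0.13] gap 0.147
rel (array([ 2.3, -1.1,  2.3]), array([-0.002, -0.033,  0.012]))
```

The height matches the one at grasping (0.0892) and doesn't change with further pressing, so the tray is on its rests. I'll open and back off along the tool axis.

Call:
{"fn": "servo_tool", "kwargs": {"motion": [[0,0,0,0,0,0,-0.4],[0,0,0,0,0,0,-0.2],[0,0,0,0,0,0,0],[0,0,0,0,0,0,0],[0,0,0,0,0,0,0],[0,0,0,0,0,0,0]]}}

```text
t: 8.8
tcp_pos: [0.4971, -0.2797, 0.0896]
tool_rot: [0.617, 0.767, 0.144, 0.099]
force: [0.4, -0.7, 0.3]
finger_gap: 0.501
```

```bash
python3 - <<'E'
from h import *
th,l=stat(); to(0,-.35)
E
```

```text
t 8.8 th 0.016 r 0.1893 y -0.0048 lean -0.349 q [-0.88  0.63  1.86  0.6   0.59 -1.59] F [ 0.4 -0.7  0.3] T [-0.    0.15  0.03] gap 0.501
rel (array([ 4.2, -4. ,  1.3]), array([-0.   , -0.033,  0.016]))
```

Call:
{"fn": "servo_tool", "kwargs": {"motion": [[0,-3,-5,0,0,0,0],[0,0,-8,0,0,0,0],[0,0,-8,0,0,0,0],[0,0,-8,0,0,0,0]]}}

```text
t: 9.13
tcp_pos: [0.4834, -0.2823, 0.1161]
tool_rot: [0.617, 0.768, 0.144, 0.097]
force: [0.4, -0.2, -0.1]
finger_gap: 0.502
```

```bash
python3 - <<'E'
from h import *
th,l=stat(); to(0,-.35)
E
```

```text
t 9.1333 th 0.129 r 0.2089 y -0.0048 lean -0.348 q [-0.91  0.57  1.87  0.56  0.65 -1.56] F [ 0.4 -0.2 -0.1] T [-0.03  0.21 -0.01] gap 0.502
rel (array([ 3. ,  0. , 30.9]), array([-0.002, -0.036,  0.015]))
```

Call:
{"fn": "servo_tool", "kwargs": {"motion": [[0,0,-15,0,0,0,0],[0,0,-20,0,0,0,0],[0,0,-20,0,0,0,0],[0,0,-20,0,0,0,0],[0,-10,-20,0,0,0,0],[0,-15,-15,0,0,0,0],[0,0,0,0,0,0,0],[0,0,0,0,0,0,0]]}}

```text
t: 9.8
tcp_pos: [0.4199, -0.3007, 0.2236]
tool_rot: [0.617, 0.767, 0.141, 0.101]
force: [-0.3, 0.3, 0.1]
finger_gap: 0.5
```

```bash
python3 - <<'E'
from h import *
stat()
S={n:snap(n,n+'4.png') for n in('side','top')}
f=S['side']['frame'];cv2.imwrite('pics/side4c.png',cv2.resize(f[130:340,200:450,::-1],None,fx=2.7,fy=2.7,interpolation=cv2.INTER_CUBIC))
a=cv2.cvtColor(S['side']['frame'],cv2.COLOR_RGB2HSV)
m=(((a[...,0]<6)|(a[...,0]>174))&(a[...,1]>180)&(a[...,2]>90)).astype(np.uint8)
k,l,st,ce=cv2.connectedComponentsWithStats(m)
print([(st[i,4],ce[i].round(1)) for i in range(1,k) if st[i,4]>60])
E
```

```text
t 9.8 th 0.402 r 0.3141 y -0.0103 lean -0.349 q [-1.04  0.35  1.86  0.44  0.89 -1.53] F [-0.3  0.3  0.1] T [-0.06  0.1  -0.01] gap 0.5
[(np.int32(101), array([344.2, 154. ])), (np.int32(118), array([247.2, 190.9])), (np.int32(104), array([544.6, 310.7]))]
```

View pics/side4c.png

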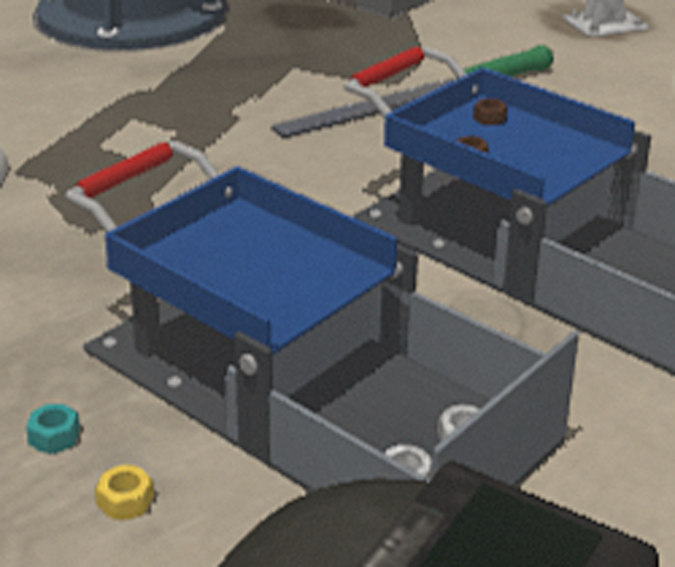

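View pics/top4.png

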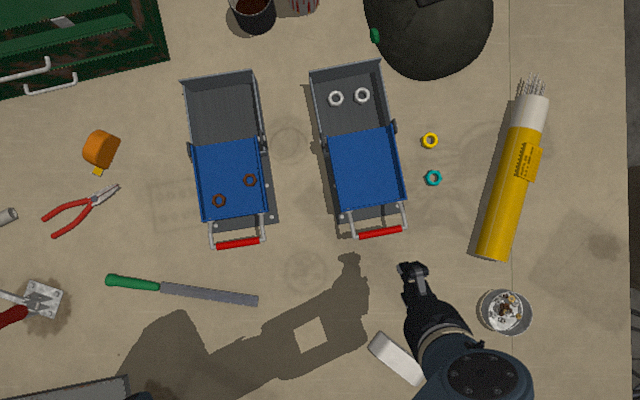

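In the top view both nuts lie in the bin at (336,98) and (362,95), the rusty nuts haven't moved, and the gripper is clear. The handle is back at side px (247,191), as at the start.

```bash
python3 - <<'E'
from h import *
s=dict(np.load('pics/top4.npz')); c=H+.19*xs
for u in((336,98),(362,95)):
    d=onplane(s,*u,.016)-c; print((d@xs).round(3),(d@ys).round(3))
print(manip.sign_off())
E
```

```text
0.089 0.024
0.085 -0.03
the job is handed in; nothing more can be done
None
```

I tipped the bright-nut tray until both nuts slid into its bin, lowered it back onto its rests, let go and handed the job in. No verdict came back. The robot clock was at about 10 s of the 38 s allowed.

- **Tipping:** I gripped the red handle and lifted the tray along its hinge arc to about 0.97 rad. The side picture taken there showed both bright nuts in the bin and the tray empty.
- **Nuts:** after release, the top view puts them at about (0.089, 0.024) and (0.085, -0.030) m in the stand frame, well inside the bin walls. I assumed they lie flat on the bin floor for that measurement.
- **Tray down:** the handle is within 0.3 px of its starting place in the side view. Before I let go, the arm read 0.013 rad, at nearly the same height as when it first gripped the bar, and the tray did not drop further when pressed.
- **Other tray and arm:** the rusty-nut tray and its nuts look unmoved. The gripper is clear and the tool force is near zero.

One check was off on the way: the arm had drifted 11.6 mm sideways on the approach to the handle. I corrected it before closing the fingers.

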